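Call for more bottles on the parts-call bar

ROBOT

A 6-joint arm with a two-finger parallel gripper is mounted at the origin on the work surface; the furniture and walls round the work are solid. World frame = base frame: x ahead of the robot, y to its left, z up, the work surface at z = 0. Lengths are in mm, angles in rad, forces in N, time in s.
With the tool pointing down it reaches from about 275 to 1000 mm from the base axis. Payload 8.4 kg.
Tool frame: the origin (TCP) lies at the very end of the fingers, on their centre line; the grasp point (between the pads) lies 19 mm behind it (r.tcp_to_grasp is the distance from the TCP to the grasp point, in mm); z points along the fingers, y is the line along which they close (so a half turn about z gives the same grasp; the last joint's range is limited). The gripper opens to 85 mm and grips with 20 to 120 N. Pads are 22 mm wide; open, the fingers measure 114 mm over their backs; the gripper's body (76 mm by 85 mm) begins 54 mm behind the grasp point. The pads swing forward as they close: fully open they stand 13 mm farther back than shut.
Start: joints at [1.185, 0.353, 1.633, -0, 1.155, -0.002], TCP at [234.028, 579.533, 231.281] pointing down, gripper open.
Joint ranges: [-2.63, 2.63], [-0.92, 2.1], [0.06, 2.66], [-1.3, 4.44], [0, 2.69], [-3.02, 3.02]. Speed limits (rad/s): [2.22, 2.22, 2.79, 3.14, 3.14, 3.14].

INTERFACE

Orientations are given as [roll, pitch, yaw] about the fixed x, y, z axes, in that order (R = Rz(yaw) Ry(pitch) Rx(roll)).
In Python, from rig import r gives the robot as it stands. The module is installed in compiled form; this text tells all that it offers.
- The arm moves only by the tool play_rows, never from a script. Its argument "rows" is a list of rows, each an object with "dp": the shift along the tool's x, y, z in units of 40 mm (1.0 is 40 mm), a list of three; "turn": the turn, a rotation vector about the tool's x, y, z in units of 6 degrees (1.0 is 6 degrees), a list of three; "fingers": the closure, from 0 (fully open) to 1 (shut). In form: [{"dp": [tx, ty, tz], "turn": [wx, wy, wz], "fingers": fingers}, ...]. A call has 1 to 5 rows; each row shifts and turns the commanded pose from where the row before left it, along the tool's axes as they then stand; what a row does not reach is not made up. A row lasts 1/12 s, in which the tool goes at most 41.7 mm and 7.16 degrees, less where a joint would pass 70% of its speed; a pose out of reach is approached as far as the arm can. A call is refused whole if a number of a shift passes 1 or a number of a turn 1, either way. A call with a gripper value outside its range is refused whole. The fingers move at their own pace and stop on an object; "force" is the grip in N (left out, the last holds). Time passes only in rows, so rows that do not move let the fingers close. It gives the time, the measured TCP pose, the force, the opening and the grip force at its end, in the units of the state.
- r.sense(): the state, without advancing time (a new reading comes with each control period).
- r.grab_frame(name): name is "scene" or "side" or "wrist"; returns a dict with "pixels" (400x640x3 uint8, red, green, blue), "fx", "fy", "cx", "cy" (pixels), "pose" (4x4, takes a point from camera to world coordinates). Camera axes: x right, y down, z forward; pixel columns grow to the right and rows downward; lengths in mm; the calibration is good to about 2 mm. A picture is of the moment at which its call begins. There is no depth.
- r.sign_off(): hands the job in; it is judged then, once.
The state is a dict: "clock": time; "qpos": joint angles; "qvel": joint speeds; "joint_efforts": joint torques, N m; "eef_pos": TCP position; "tcp_rot": TCP orientation; "contact_force": force on the tool from outside, world axes, zero at the start; "wrist_torque": the same for the moment, N m; "opening": opening from 0.0 (shut) to 1.0 (fully open); "grasp_force": force on a finger pad.
Only numpy, scipy, OpenCV 4.12 (cv2) and the standard library are available. Lean on these libraries where they do the work, as an engineer would, in place of code of your own. Each camera call takes 0.05 s, during which the arm holds its last target. There are 200 camera calls.

TASK

We are running short of the small bottles: on the parts-call bar, gently press down the key directly in front of the sample bottle, so that it stays down, then press the long send key at the end of the bar, let it spring back and withdraw. Use the fingertips only; do not press the other two keys, and do not pick up or shift the samples or the things lying around.

Things in the scene. Friction and masses are not known exactly. Their poses are not given: they have to be found in the camera images.
- call_bar: Fixed grey parts-call bar, 190 (x) by 420 mm (y), deck 30 mm high. Origin: centre of underside; x away from the robot, y to its left along the bar. Three keys on the near edge (bar x -0.055, y 0.15, 0.05, -0.05), a sample nest 100 mm behind each (x 0.045, same y), long send key at the right end (0, -0.155). Finger force on bar and keys must stay under 30 N.
- key_left_top (a point): Left aluminium key cap on the call bar, 44 mm deep (bar x) by 50 mm wide (bar y). Origin: centre of its top face (moves with the key; 42 mm above the bench when up, 34 mm when down); axes as the bar.
- key_mid_top (a point): Middle aluminium key cap on the call bar, 44 mm deep (bar x) by 50 mm wide (bar y). Origin: centre of its top face (moves with the key; 42 mm above the bench when up, 34 mm when down); axes as the bar.
- key_right_top (a point): Right aluminium key cap on the call bar, 44 mm deep (bar x) by 50 mm wide (bar y). Origin: centre of its top face (moves with the key; 42 mm above the bench when up, 34 mm when down); axes as the bar.
- send_key_top (a point): Send key: long aluminium key cap at the right end of the bar, 130 mm deep (bar x) by 50 mm wide (bar y). Origin: centre of its top face, 42 mm above the bench when up; axes as the bar.
- key_left (a joint): Downward travel in m of the left sample key: 0 up, 0.008 at its stop. It moves against a constant friction of about 3 N, has no spring and stays where it is left. Counts as pressed beyond 0.004.
- key_mid (a joint): Downward travel in m of the middle sample key: 0 up, 0.008 at its stop. It moves against a constant friction of about 3 N, has no spring and stays where it is left. Counts as pressed beyond 0.004.
- key_right (a joint): Downward travel in m of the right sample key: 0 up, 0.008 at its stop. It moves against a constant friction of about 3 N, has no spring and stays where it is left. Counts as pressed beyond 0.004.
- send_key (a joint): Downward travel in m of the send key: 0 up, 0.008 at its stop. A spring (about 2 N at the top, 4 N at the bottom) brings it back up by itself. Counts as pressed beyond 0.004.
- bottle: Small standing bottle with cap, 25 mm across, 78 mm tall: one of three loose samples, in any of the three nests. Origin: centre of its underside, on the deck (30 mm above the bench); z up.
- tape: Flat roll of tape, 76 mm across, 19 mm high: loose sample in one of the nests. Origin: centre of its underside; z up.
- block: Wooden block 45 x 75 x 45 mm (x, y, z), loose sample in one of the nests. Origin: centre of its underside.
- glue_stick: Standing glue stick, 26 mm across, 87 mm tall, loose on the bench beyond the left end of the bar. Origin: centre of its underside; z up.
- carton: Small closed carton 66 x 124 x 54 mm (x, y, z), loose on the bench in front of the bar. Origin: centre of its underside.
Mind the look-alikes: they are no part of the job. What is shaped like the glue_stick but orange is not meant.

How it is judged (in metres and radians):
On the way, in this order (a step that is already met when the one before it is completed fails the run):
1. the key in front of the bottle is pressed down (((horizontal distance between bottle and key_left_top below 0.12 m and value of joint key_left above 0.004 m) or (horizontal distance between bottle and key_mid_top below 0.12 m and value of joint key_mid above 0.004 m) or (horizontal distance between bottle and key_right_top below 0.12 m and value of joint key_right above 0.004 m))), for 0.1 s.
2. the send key is pressed (value of joint send_key above 0.004 m), for 0.05 s.
At the end, for the whole second after the job is handed in: The key in front of the bottle is down by more than 4 mm, the other two sample keys by no more than 2.5 mm, the send key is back up (under 2 mm); samples, glue stick and carton are at rest within 12 mm of where they started, and bottle and glue stick stand upright (within 0.3 rad) (((horizontal distance between bottle and key_left_top below 0.12 m and value of joint key_left above 0.004 m) or (horizontal distance between bottle and key_mid_top below 0.12 m and value of joint key_mid above 0.004 m) or (horizontal distance between bottle and key_right_top below 0.12 m and value of joint key_right above 0.004 m)) and not ((not (horizontal distance between bottle and key_left_top below 0.12 m) and value of joint key_left above 0.0025 m) or (not (horizontal distance between bottle and key_mid_top below 0.12 m) and value of joint key_mid above 0.0025 m) or (not (horizontal distance between bottle and key_right_top below 0.12 m) and value of joint key_right above 0.0025 m)) and value of joint send_key below 0.002 m and not (distance of any of bottle, tape, block, glue_stick, carton from where it was at the start of the episode above 0.012 m or angle between any of bottle, glue_stick's own z axis and vertical above 0.3 rad) and linear speed of each of bottle, tape, block, glue_stick, carton below 0.02 m/s); the robot touches nothing.
It fails at once if a key that is not the bottle's is pressed (beyond 2.5 mm) ((not (horizontal distance between bottle and key_left_top below 0.12 m) and value of joint key_left above 0.0025 m) or (not (horizontal distance between bottle and key_mid_top below 0.12 m) and value of joint key_mid above 0.0025 m) or (not (horizontal distance between bottle and key_right_top below 0.12 m) and value of joint key_right above 0.0025 m)).
It fails at once if the send key is pressed (beyond 2.5 mm) before the bottle's key is down (value of joint send_key above 0.0025 m and not ((horizontal distance between bottle and key_left_top below 0.12 m and value of joint key_left above 0.004 m) or (horizontal distance between bottle and key_mid_top below 0.12 m and value of joint key_mid above 0.004 m) or (horizontal distance between bottle and key_right_top below 0.12 m and value of joint key_right above 0.004 m))).
It fails at once if the bar or a key is pressed with more than 30 N (contact force between the fingers and call_bar above 30 N).
It fails at once if the bar or a key is pressed with another part of the robot than the fingers (over 3 N) (contact force between the arm and call_bar above 3 N).
It fails at once if a sample, the glue stick or the carton is lifted, shifted by more than 12 mm or tipped (distance of any of bottle, tape, block, glue_stick, carton from where it was at the start of the episode above 0.012 m or angle between any of bottle, glue_stick's own z axis and vertical above 0.3 rad).
It also fails if it takes over 40 s, if anything falls off the work surface, if the arm or the gripper's body presses on something with over 40 N, if the wrist force passes 120 N, or if a joint passes its speed limit or range.

## Working session

There is one attempt and no reset: what is moved stays moved. The work goes in short steps, Python scripts to look and compute and a tool call to move; the robot and the scene stay as the last step left them, time stands still between calls to the robot, and variables do not carry over. Pictures are saved under pics/ and viewed, at most 10 in all, crops included, and the job is handed in when it is done.

Besides the shell and the picture viewer there is one more tool, called after ">>>" by a JSON object that holds its "api" and its "payload", one argument or row to a line. play_rows: Moves the arm, as the interface text tells. Its arguments: {"type":"object","properties":{"rows":{"type":"array"},"force":{"type":"number"}},"required":["rows"]}

```bash
mkdir -p pics; python3 - <<'E'
from rig import r
import cv2, numpy as np
s=r.sense(); print(s['clock'],s['eef_pos'],s['tcp_rot'],s['opening'])
for n in ("scene","side"):
    f=r.grab_frame(n); cv2.imwrite(f"pics/{n}0.png",f["pixels"][:,:,::-1]); np.savez(f"{n}0.npz",**f)
    print(n,f['fx'],f['cx'],f['cy'],np.round(f['pose'],3).tolist())
E
```

```text
0.0 [233.84231259 579.09922215 230.5563419 ] [-3.14022756e+00 -7.35788314e-06  2.75782830e+00] 0.9961001894654095
scene 467.24741160103974 323.11391613233934 196.69811908067845 [[0.755, -0.453, 0.474, 22.875], [-0.656, -0.537, 0.531, -565.233], [0.014, -0.711, -0.703, 807.525], [0.0, 0.0, 0.0, 1.0]]
side 411.6212325888217 324.60134419032204 194.41699517398825 [[-0.977, -0.116, 0.18, 353.048], [-0.214, 0.477, -0.853, 941.752], [0.014, -0.871, -0.491, 585.144], [0.0, 0.0, 0.0, 1.0]]
```

View pics/scene0.png

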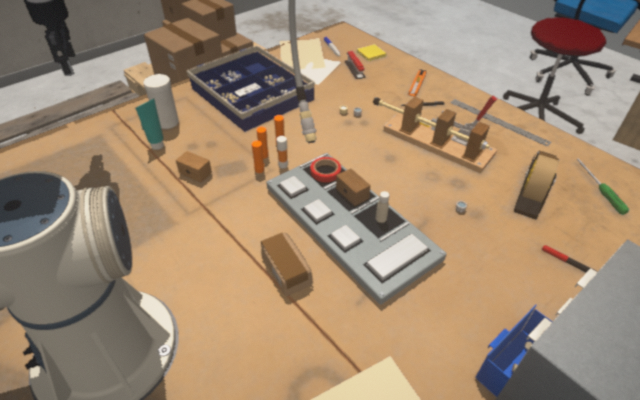

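View pics/side0.png

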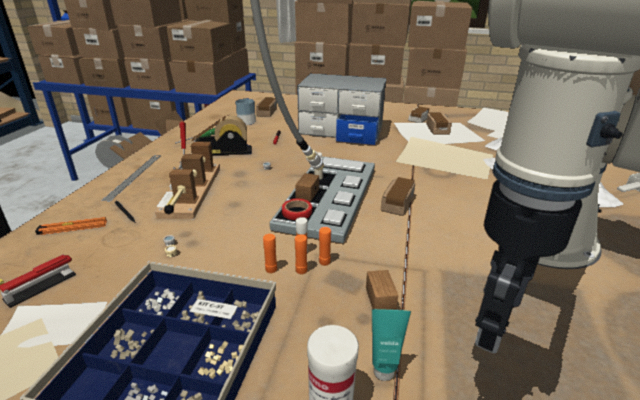

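The scene view shows three square keys at about (292,186), (317,210) and (345,237), and the send key at (397,257). Tape is in the left nest, the block in the middle and the white bottle (382,207) in the right, so the right key is the target. The side view shows the same bar at (335,200). A hose hangs near it, tip around (318,170) there and (300,95) in the scene view.

```bash
cat > h.py <<'E'
import numpy as np, cv2
def ray(f,u,v):
    d=np.array([(u-f['cx'])/f['fx'],(v-f['cy'])/f['fy'],1.]); P=f['pose']; d=P[:3,:3]@d
    return P[:3,3],d/np.linalg.norm(d)
def plane(f,u,v,z):
    o,d=ray(f,u,v); return o+d*(z-o[2])/d[2]
def tri(f,a,g,b):
    o,d=ray(f,*a); p,e=ray(g,*b); n=np.stack([d,-e],1); t=np.linalg.lstsq(n,p-o,rcond=None)[0]
    A=o+d*t[0];B=p+e*t[1]; return (A+B)/2,np.linalg.norm(A-B)
def blobs(f,box,lo,amin=40):
    x0,y0,x1,y1=box; im=f['pixels'][y0:y1,x0:x1].astype(int)
    m=((im.min(2)>lo)&(im.max(2)-im.min(2)<30)).astype(np.uint8)
    n,l,s,c=cv2.connectedComponentsWithStats(m,connectivity=4)
    return [(np.round(c[i]+[x0,y0],1).tolist(),int(s[i,4])) for i in range(1,n) if s[i,4]>amin]
E
python3 - <<'E'
from h import *
f=dict(np.load('scene0.npz'));g=dict(np.load('side0.npz'))
for lo in (170,190,205):
    print(lo,blobs(f,(260,150,450,300),lo),blobs(g,(265,150,380,245),lo,25))
a=cv2.resize(f['pixels'][145:305,255:455],None,fx=3,fy=3,interpolation=2);b=cv2.resize(g['pixels'][145:305,260:390],None,fx=3,fy=3,interpolation=2)
b=b[:,:200*0+200] if 0 else b
cv2.imwrite('pics/a.png',a[:,:,::-1]);cv2.imwrite('pics/b.png',b[:,:,::-1])
E
```

```text
170 [([292.3, 183.9], 254), ([317.4, 208.0], 303), ([394.3, 230.3], 53), ([345.0, 234.5], 381), ([396.9, 254.4], 1141), ([384.3, 279.2], 457)] [([342.4, 162.9], 298), ([351.4, 180.0], 118), ([343.1, 196.4], 153), ([333.6, 215.6], 185), ([300.4, 222.2], 81)]
190 [([292.2, 184.2], 219), ([317.4, 208.3], 253), ([345.1, 235.1], 306), ([396.8, 254.6], 1044)] [([342.6, 162.9], 242), ([351.4, 179.9], 99), ([343.3, 196.4], 128), ([333.6, 215.6], 154), ([300.8, 220.5], 50)]
205 [([292.1, 184.4], 177), ([317.3, 208.6], 220), ([345.1, 235.3], 269), ([396.4, 254.8], 967)] [([341.4, 199.6], 27), ([301.1, 220.3], 41)]
```

View pics/b.png

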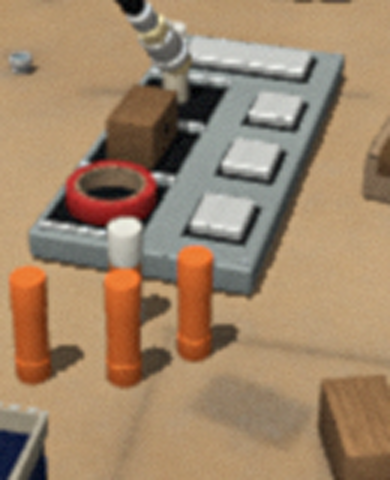

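The crop shows the three caps, the send key, the tape, block and bottle, and the hose tip at about side pixel (320,167), which may only be overlapping in the image. Now triangulating the keys, bottle and hose.

```bash
python3 - <<'E'
from h import *
f=dict(np.load('scene0.npz'));g=dict(np.load('side0.npz'))
K=[]
for n,a,b in [('L',(292.2,184.2),(333.6,215.6)),('M',(317.4,208.2),(343.2,196.4)),('R',(345.1,235),(351.4,180)),('S',(396.8,254.6),(342.6,162.9)),('hose',(300,95),(318,170)),('glue',(281,138),(301.5,219))]:
    p,e=tri(f,a,g,b); print(n,p.round(1),round(e,1),plane(f,*a,42).round(1)[:2],plane(g,*b,42).round(1)[:2]); K.append(plane(f,*a,42)[:2]/2+plane(g,*b,42)[:2]/2)
d=K[0]-K[2]; print('yaw',np.degrees(np.arctan2(-d[0],d[1])),np.linalg.norm(d), 'bottle base',plane(f,381,219,30).round(1))
print('carton',[plane(f,*p,z).round(0)[:2].tolist() for p,z in [((262,241),54),((300,236),54),((311,287),0),((285,300),0),((312,268),54)]])
E
```

```text
L [509.5  93.4  40.7] 2.9 [510.4  92.7] [507.7  96.6]
M [503.3  -6.6  41.1] 3.3 [504.7  -6.9] [501.4  -3.4]
R [ 497.  -106.1   41.1] 3.1 [ 498.2 -106.4] [ 495.2 -102.9]
S [ 542.3 -215.    41.2] 3.5 [ 543.8 -215.1] [ 540.2 -211.1]
hose [559.3 152.6 211.9] 64.6 [769.5 383.6] [ 603.2 -143.5]
glue [561.4 201.2  90.3] 2.2 [599.1 253.3] [580.5 130. ]
yaw -3.531086427751991 199.63722158468414 bottle base [ 600.2 -116.9   30. ]
carton [[347.0, -13.0], [416.0, -54.0], [375.0, -139.0], [315.0, -129.0], [382.0, -134.0]]
```

```bash
python3 - <<'E'
from h import *
f=dict(np.load('scene0.npz'));g=dict(np.load('side0.npz'))
T=np.linalg.inv(f['pose'])
def pr(P):
    q=T[:3,:3]@P+T[:3,3]; return (q[:2]/q[2]*[f['fx'],f['fy']]+[f['cx'],f['cy']]).round(0)
for uv in [(320,168),(300,125),(255,10)]:
    o,d=ray(g,*uv)
    for t in range(200,1500,150): print(uv,(o+d*t).round(0),pr(o+d*t))
a=cv2.resize(f['pixels'][0:160,200:400],None,fx=3,fy=3,interpolation=2)
cv2.imwrite('pics/c.png',a[:,:,::-1])
E
```

```text
(320, 168) [393. 766. 498.] [ 69. -85.]
(320, 168) [422. 634. 433.] [113. -43.]
(320, 168) [452. 502. 368.] [158.  -1.]
(320, 168) [482. 370. 303.] [203.  43.]
(320, 168) [511. 239. 238.] [250.  87.]
(320, 168) [541. 107. 173.] [297. 132.]
(320, 168) [570. -25. 108.] [345. 178.]
(320, 168) [ 600. -157.   43.] [395. 225.]
(320, 168) [ 630. -289.  -22.] [445. 273.]
(300, 125) [404. 761. 517.] [ 72. -95.]
(300, 125) [442. 625. 466.] [118. -60.]
(300, 125) [480. 489. 416.] [167. -23.]
(300, 125) [518. 353. 365.] [217.  15.]
(300, 125) [556. 217. 314.] [269.  54.]
(300, 125) [594.  81. 263.] [323.  94.]
(300, 125) [632. -55. 212.] [379. 136.]
(300, 125) [ 670. -191.  161.] [437. 180.]
(300, 125) [ 708. -326.  110.] [497. 225.]
(255, 10) [425. 756. 567.] [  74. -121.]
(255, 10) [478. 617. 553.] [ 125. -105.]
(255, 10) [532. 477. 539.] [179. -88.]
(255, 10) [586. 338. 525.] [239. -70.]
(255, 10) [640. 198. 511.] [303. -50.]
(255, 10) [693.  59. 497.] [373. -29.]
(255, 10) [747. -80. 483.] [450.  -5.]
(255, 10) [ 801. -220.  470.] [534.  20.]
(255, 10) [ 854. -359.  456.] [627.  49.]
```

View pics/c.png

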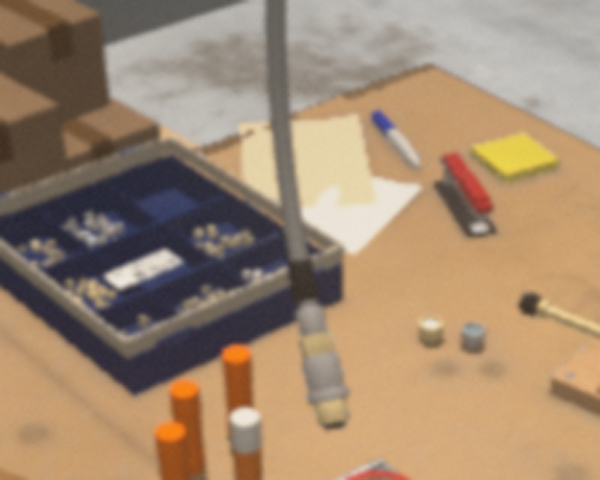

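Hose tip is at about (549,70,155), rising away to the left, so I'll keep x below 420 while crossing. The right key is at (497,-105) and the send key at (542,-214). The bar yaw is about -3.5°. I'll turn the tool and shut the fingers first.

>>> {"api": "play_rows", "payload": {
  "rows": [
    {"dp": [0, -0.2, 0], "turn": [0, 0, -1], "fingers": 1},
    {"dp": [0, -0.5, 0], "turn": [0, 0, -1], "fingers": 1},
    {"dp": [0, -0.8, 0], "turn": [0, 0, -1], "fingers": 1},
    {"dp": [-0.3, -0.9, 0], "turn": [0, 0, 0], "fingers": 1},
    {"dp": [-0.3, -0.9, 0], "turn": [0, 0, 0], "fingers": 1}
  ]
}}

```text
clock: 0.52
eef_pos: [238.2, 446.4, 230.7]
tcp_rot: [-3.141, -0.0, 3.074]
contact_force: [2.0, 0.8, 1.0]
opening: 0.298
grasp_force: 0.0
```

>>> {"api": "play_rows", "payload": {
  "rows": [
    {"dp": [-0.3, -0.9, 0], "turn": [0, 0, 0], "fingers": 1},
    {"dp": [-0.3, -0.9, 0], "turn": [0, 0, 0], "fingers": 1},
    {"dp": [-0.3, -0.9, 0], "turn": [0, 0, 0], "fingers": 1},
    {"dp": [-0.3, -0.9, 0], "turn": [0, 0, 0], "fingers": 1},
    {"dp": [-0.3, -0.9, 0], "turn": [0, 0, 0], "fingers": 1}
  ]
}}

```text
clock: 0.93
eef_pos: [286.0, 262.3, 231.1]
tcp_rot: [-3.141, -0.0, 3.073]
contact_force: [1.1, 1.0, -0.6]
opening: 0.0
grasp_force: 0.0
```

>>> {"api": "play_rows", "payload": {
  "rows": [
    {"dp": [-0.35, -0.9, 0], "turn": [0, 0, 0], "fingers": 1},
    {"dp": [-0.35, -0.9, 0], "turn": [0, 0, 0], "fingers": 1},
    {"dp": [-0.35, -0.9, 0], "turn": [0, 0, 0], "fingers": 1},
    {"dp": [-0.35, -0.9, 0], "turn": [0, 0, 0], "fingers": 1},
    {"dp": [-0.35, -0.9, 0], "turn": [0, 0, 0], "fingers": 1}
  ]
}}

```text
clock: 1.35
eef_pos: [343.4, 77.9, 231.4]
tcp_rot: [3.141, 0.0, 3.072]
contact_force: [0.9, 1.1, -0.5]
opening: 0.001
grasp_force: 0.0
```

>>> {"api": "play_rows", "payload": {
  "rows": [
    {"dp": [-0.35, -0.9, 0], "turn": [0, 0, 0], "fingers": 1},
    {"dp": [-0.35, -0.9, 0], "turn": [0, 0, 0], "fingers": 1},
    {"dp": [-0.35, -0.9, 0], "turn": [0, 0, 0], "fingers": 1},
    {"dp": [-0.35, -0.8, 0], "turn": [0, 0, 0], "fingers": 1},
    {"dp": [-0.3, -0.5, 0], "turn": [0, 0, 0], "fingers": 1}
  ]
}}

```text
clock: 1.77
eef_pos: [400.4, -87.6, 231.3]
tcp_rot: [-3.141, 0.0, 3.07]
contact_force: [-0.1, 1.3, 0.1]
opening: 0.0
grasp_force: 0.0
```

>>> {"api": "play_rows", "payload": {
  "rows": [
    {"dp": [0, 0, 0], "turn": [0, 0, 0], "fingers": 1}
  ]
}}

```text
clock: 1.85
eef_pos: [401.9, -88.1, 231.4]
tcp_rot: [-3.14, 0.001, 3.069]
contact_force: [0.4, -0.0, 0.2]
opening: -0.002
grasp_force: 0.0
```

```bash
python3 - <<'E'
from rig import r
from h import *
s=r.sense(); print(s['eef_pos'],s['tcp_rot'],s['contact_force'])
f=r.grab_frame("wrist"); np.savez("wrist0.npz",**f); cv2.imwrite("pics/w0.png",f["pixels"][:,:,::-1]); print(np.round(f['pose'],2).tolist(),f['fx'])
E
```

```text
[401.91821624 -88.1215751  231.41879334] [-3.14039671e+00  1.43252121e-03  3.06880498e+00] [ 0.36344542 -0.00326469  0.23287797]
[[0.07, 0.95, 0.31, 321.89], [1.0, -0.07, -0.02, -83.44], [-0.0, 0.31, -0.95, 373.46], [0.0, 0.0, 0.0, 1.0]] 324.077442828582
```

View pics/w0.png

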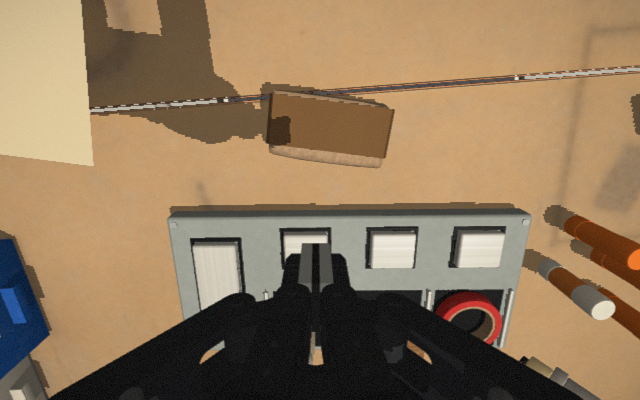

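The wrist view shows the left key at (479,249), the middle at (392,249) and the right at (306,~247, partly hidden by the fingers). It also shows the send key at (217,~275) and the carton at (330,125). This serves as a cross-check.

```bash
python3 - <<'E'
from h import *
f=dict(np.load('wrist0.npz'))
B=blobs(f,(180,215,525,310),150,200); print(B)
for c,a in B: print(plane(f,*c,42).round(1))
print('carton top', [plane(f,u,v,54).round(0)[:2].tolist() for u,v in [(270,91),(394,109),(384,157),(269,150)]])
E
```

```text
[([379.1, 255.6], 5016), ([481.8, 250.6], 1482), ([432.7, 243.0], 273), ([300.2, 242.5], 483), ([215.4, 272.8], 2204)]
[505.4 -24.6  42. ]
[507.5  91.7  42. ]
[493.9  35.8  42. ]
[ 482.4 -113.1   42. ]
[ 513.9 -215.1   42. ]
carton top [[319.0, -126.0], [343.0, -11.0], [389.0, -20.0], [374.0, -134.0]]
```

>>> {"api": "play_rows", "payload": {
  "rows": [
    {"dp": [-0.8, -0.1, 0], "turn": [0, 0, 0], "fingers": 1},
    {"dp": [-0.8, -0.1, 0], "turn": [0, 0, 0], "fingers": 1},
    {"dp": [-0.7, -0.1, 0.5], "turn": [0, 0, 0], "fingers": 1},
    {"dp": [0, 0, 0.9], "turn": [0, 0, 0], "fingers": 1},
    {"dp": [0, 0, 0.9], "turn": [0, 0, 0], "fingers": 1}
  ]
}}

```text
clock: 2.32
eef_pos: [493.1, -102.3, 138.9]
tcp_rot: [-3.141, 0.003, 3.073]
contact_force: [-0.3, -0.2, -1.3]
opening: 0.0
grasp_force: 0.0
```

>>> {"api": "play_rows", "payload": {
  "rows": [
    {"dp": [0, 0, 0.9], "turn": [0, 0, 0], "fingers": 1},
    {"dp": [0, 0, 0.7], "turn": [0, 0, 0], "fingers": 1},
    {"dp": [0, 0, 0.3], "turn": [0, 0, 0], "fingers": 1},
    {"dp": [0, 0, 0], "turn": [0, 0, 0], "fingers": 1}
  ]
}}

```text
clock: 2.65
eef_pos: [488.3, -101.4, 60.3]
tcp_rot: [3.141, -0.006, 3.073]
contact_force: [-0.2, 1.1, -0.5]
opening: -0.001
grasp_force: 0.0
```

```bash
python3 - <<'E'
from rig import r
from h import *
s=r.sense(); print(s['eef_pos'],s['tcp_rot'],s['contact_force'])
f=r.grab_frame("scene");g=r.grab_frame("side")
a=cv2.resize(f['pixels'][130:305,240:455],None,fx=2,fy=2);b=cv2.resize(g['pixels'][100:275,260:440],None,fx=2,fy=2)
cv2.imwrite("pics/p1.png",np.hstack([a,b])[:,:,::-1])
E
```

```text
[ 488.29995949 -101.3701723    60.31111415] [ 3.14052507 -0.00640345  3.07286932] [-0.21877738  1.1017136  -0.48041281]
```

View pics/p1.png

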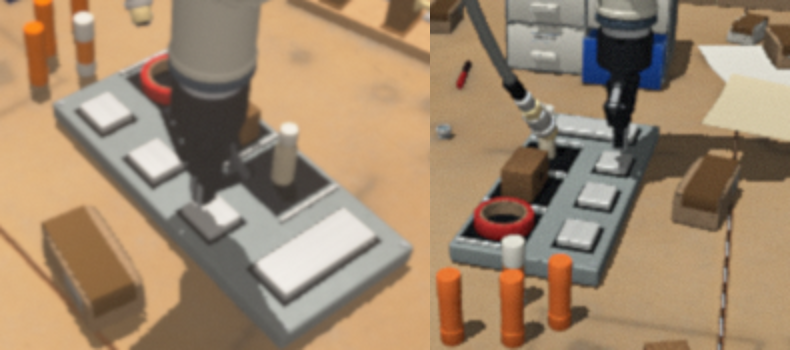

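The fingertips hang above the right key, slightly near its front edge, and everything else is undisturbed. I'll centre by a few mm and press in small steps.

>>> {"api": "play_rows", "payload": {
  "rows": [
    {"dp": [-0.18, -0.1, 0], "turn": [0, 0, 0], "fingers": 1},
    {"dp": [0, 0, 0.2], "turn": [0, 0, 0], "fingers": 1},
    {"dp": [0, 0, 0.2], "turn": [0, 0, 0], "fingers": 1},
    {"dp": [0, 0, 0], "turn": [0, 0, 0], "fingers": 1}
  ]
}}

```text
clock: 3.08
eef_pos: [497.7, -107.5, 46.5]
tcp_rot: [3.141, -0.001, 3.072]
contact_force: [-1.1, -0.7, -0.3]
opening: -0.001
grasp_force: 0.0
```

>>> {"api": "play_rows", "payload": {
  "rows": [
    {"dp": [0, 0, 0.05], "turn": [0, 0, 0], "fingers": 1},
    {"dp": [0, 0, 0.05], "turn": [0, 0, 0], "fingers": 1},
    {"dp": [0, 0, 0], "turn": [0, 0, 0], "fingers": 1}
  ]
}}

```text
clock: 3.33
eef_pos: [497.8, -107.5, 43.0]
tcp_rot: [3.142, -0.0, 3.072]
contact_force: [0.1, -0.2, 0.4]
opening: 0.0
grasp_force: 0.0
```

>>> {"api": "play_rows", "payload": {
  "rows": [
    {"dp": [0, 0, 0.04], "turn": [0, 0, 0], "fingers": 1},
    {"dp": [0, 0, 0.04], "turn": [0, 0, 0], "fingers": 1},
    {"dp": [0, 0, 0], "turn": [0, 0, 0], "fingers": 1}
  ]
}}

```text
clock: 3.58
eef_pos: [498.2, -107.5, 40.0]
tcp_rot: [-3.142, 0.0, 3.072]
contact_force: [-0.3, -0.4, -0.5]
opening: -0.001
grasp_force: 0.0
```

>>> {"api": "play_rows", "payload": {
  "rows": [
    {"dp": [0, 0, 0.04], "turn": [0, 0, 0], "fingers": 1},
    {"dp": [0, 0, 0.04], "turn": [0, 0, 0], "fingers": 1},
    {"dp": [0, 0, 0], "turn": [0, 0, 0], "fingers": 1}
  ]
}}

```text
clock: 3.83
eef_pos: [498.1, -107.5, 36.7]
tcp_rot: [-3.142, 0.0, 3.072]
contact_force: [0.0, -0.5, 0.4]
opening: 0.002
grasp_force: 0.0
```

No contact force felt yet, so I'll continue in small steps until there is.

>>> {"api": "play_rows", "payload": {
  "rows": [
    {"dp": [0, 0, 0.04], "turn": [0, 0, 0], "fingers": 1},
    {"dp": [0, 0, 0], "turn": [0, 0, 0], "fingers": 1}
  ]
}}

```text
clock: 4.0
eef_pos: [498.1, -107.5, 35.1]
tcp_rot: [-3.142, 0.0, 3.072]
contact_force: [-0.6, -0.4, 0.8]
opening: -0.004
grasp_force: 0.0
```

```bash
python3 - <<'E'
from rig import r
from h import *
s=r.sense(); print(s['eef_pos'],s['contact_force'],s['wrist_torque'])
f=r.grab_frame("scene");g=r.grab_frame("side")
a=cv2.resize(f['pixels'][195:275,285:385],None,fx=4,fy=4,interpolation=2);b=cv2.resize(g['pixels'][145:225,300:400],None,fx=4,fy=4,interpolation=2)
cv2.imwrite("pics/p2.png",np.hstack([a,b])[:,:,::-1])
E
```

```text
[ 498.11524671 -107.51006156   35.11504314] [-0.64850956 -0.37623099  0.76599884] [ 0.00209225 -0.01624634 -0.00458547]
```

View pics/p2.png

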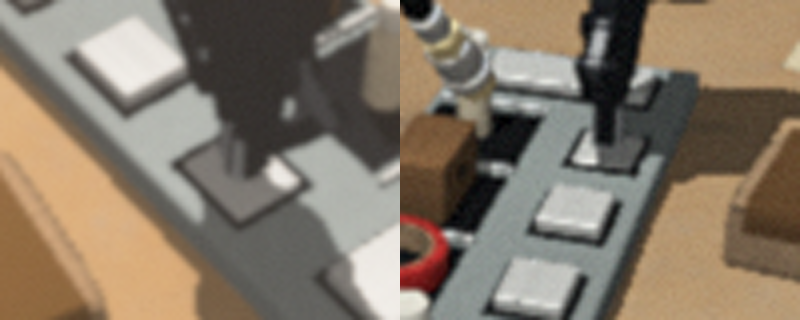

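The right cap now looks lower than its neighbours, so it is probably most of the way down; key friction doesn't show up at rest. I'll confirm by creeping to the stop and reading the force while moving.

>>> {"api": "play_rows", "payload": {
  "rows": [
    {"dp": [0, 0, 0.02], "turn": [0, 0, 0], "fingers": 1}
  ]
}}

```text
clock: 4.18
eef_pos: [498.0, -107.5, 34.5]
tcp_rot: [3.142, -0.0, 3.072]
contact_force: [-0.6, 0.0, 2.9]
opening: -0.002
grasp_force: 1.4
```

>>> {"api": "play_rows", "payload": {
  "rows": [
    {"dp": [0, 0, 0.02], "turn": [0, 0, 0], "fingers": 1}
  ]
}}

```text
clock: 4.27
eef_pos: [498.1, -107.5, 33.9]
tcp_rot: [-3.142, -0.0, 3.072]
contact_force: [-4.5, 0.5, 20.5]
opening: -0.001
grasp_force: 10.5
```

The key is at its stop (20 N). Now lift and move over the send key.

>>> {"api": "play_rows", "payload": {
  "rows": [
    {"dp": [0, 0, -0.2], "turn": [0, 0, 0], "fingers": 1},
    {"dp": [0, 0, -0.5], "turn": [0, 0, 0], "fingers": 1},
    {"dp": [0, 0, -0.5], "turn": [0, 0, 0], "fingers": 1},
    {"dp": [0, -0.6, 0], "turn": [0, 0, 0], "fingers": 1},
    {"dp": [-0.2, -0.8, 0], "turn": [0, 0, 0], "fingers": 1}
  ]
}}

```text
clock: 4.68
eef_pos: [501.9, -163.0, 83.1]
tcp_rot: [3.141, 0.001, 3.075]
contact_force: [0.2, 0.3, 0.1]
opening: 0.005
grasp_force: 0.0
```

>>> {"api": "play_rows", "payload": {
  "rows": [
    {"dp": [-0.3, -0.8, 0], "turn": [0, 0, 0], "fingers": 1},
    {"dp": [-0.3, -0.4, 0], "turn": [0, 0, 0], "fingers": 1},
    {"dp": [0, 0, 0], "turn": [0, 0, 0], "fingers": 1}
  ]
}}

```text
clock: 4.93
eef_pos: [525.2, -217.1, 82.5]
tcp_rot: [-3.14, 0.004, 3.07]
contact_force: [0.2, 0.9, -0.2]
opening: 0.002
grasp_force: 0.0
```

```bash
python3 - <<'E'
from rig import r
from h import *
s=r.sense(); print(s['eef_pos'],s['contact_force'])
f=r.grab_frame("scene");g=r.grab_frame("side"); np.savez("side1.npz",**g);np.savez("scene1.npz",**f)
a=cv2.resize(f['pixels'][165:305,255:455],None,fx=2,fy=2,interpolation=2);b=cv2.resize(g['pixels'][115:255,260:440],None,fx=2,fy=2,interpolation=2)
cv2.imwrite("pics/p3.png",np.hstack([a,b])[:,:,::-1])
E
```

```text
[ 525.22495241 -217.07317023   82.52548844] [ 0.1870222   0.90912787 -0.18845762]
```

View pics/p3.png

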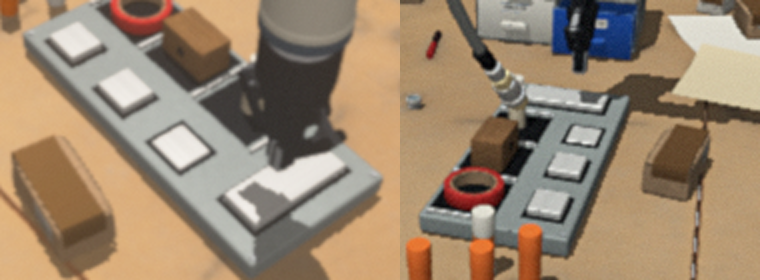

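The right key is flush (down), the others are up, and the fingers are over the send key. Press it.

>>> {"api": "play_rows", "payload": {
  "rows": [
    {"dp": [0, 0, 0.4], "turn": [0, 0, 0], "fingers": 1},
    {"dp": [0, 0, 0.4], "turn": [0, 0, 0], "fingers": 1},
    {"dp": [0, 0, 0.1], "turn": [0, 0, 0], "fingers": 1},
    {"dp": [0, 0, 0], "turn": [0, 0, 0], "fingers": 1}
  ]
}}

```text
clock: 5.37
eef_pos: [521.2, -212.1, 44.6]
tcp_rot: [3.14, -0.003, 3.073]
contact_force: [-0.1, 0.5, 0.6]
opening: -0.002
grasp_force: 0.0
```

>>> {"api": "play_rows", "payload": {
  "rows": [
    {"dp": [0, 0, 0.06], "turn": [0, 0, 0], "fingers": 1},
    {"dp": [0, 0, 0.06], "turn": [0, 0, 0], "fingers": 1},
    {"dp": [0, 0, 0.06], "turn": [0, 0, 0], "fingers": 1},
    {"dp": [0, 0, 0], "turn": [0, 0, 0], "fingers": 1}
  ]
}}

```text
clock: 5.7
eef_pos: [523.1, -213.3, 38.8]
tcp_rot: [3.142, 0.001, 3.072]
contact_force: [0.4, 2.0, 2.2]
opening: -0.002
grasp_force: 1.1
```

>>> {"api": "play_rows", "payload": {
  "rows": [
    {"dp": [0, 0, 0.04], "turn": [0, 0, 0], "fingers": 1},
    {"dp": [0, 0, 0.03], "turn": [0, 0, 0], "fingers": 1},
    {"dp": [0, 0, 0], "turn": [0, 0, 0], "fingers": 1}
  ]
}}

```text
clock: 5.95
eef_pos: [523.1, -213.4, 35.8]
tcp_rot: [3.142, 0.001, 3.072]
contact_force: [0.8, 2.8, 3.5]
opening: -0.0
grasp_force: 1.6
```

>>> {"api": "play_rows", "payload": {
  "rows": [
    {"dp": [0, 0, 0.02], "turn": [0, 0, 0], "fingers": 1},
    {"dp": [0, 0, 0], "turn": [0, 0, 0], "fingers": 1}
  ]
}}

```text
clock: 6.12
eef_pos: [523.1, -213.5, 35.0]
tcp_rot: [-3.142, 0.001, 3.072]
contact_force: [1.0, 2.5, 3.2]
opening: 0.001
grasp_force: 1.7
```

Pressed about 7 mm with the spring force felt. Withdraw.

>>> {"api": "play_rows", "payload": {
  "rows": [
    {"dp": [0, 0, -0.2], "turn": [0, 0, 0], "fingers": 1},
    {"dp": [0, 0, -0.5], "turn": [0, 0, 0], "fingers": 1},
    {"dp": [0, 0, -0.8], "turn": [0, 0, 0], "fingers": 1},
    {"dp": [0, 0, -0.9], "turn": [0, 0, 0], "fingers": 1},
    {"dp": [0, 0, -0.9], "turn": [0, 0, 0], "fingers": 1}
  ]
}}

```text
clock: 6.53
eef_pos: [521.7, -213.5, 168.1]
tcp_rot: [3.142, -0.002, 3.072]
contact_force: [1.2, -0.5, -0.5]
opening: 0.003
grasp_force: 0.0
```

>>> {"api": "play_rows", "payload": {
  "rows": [
    {"dp": [0.5, 0, -0.5], "turn": [0, 0, 0], "fingers": 1},
    {"dp": [0.8, 0, 0], "turn": [0, 0, 0], "fingers": 1},
    {"dp": [0.8, 0, 0], "turn": [0, 0, 0], "fingers": 1},
    {"dp": [0.5, 0, 0], "turn": [0, 0, 0], "fingers": 1},
    {"dp": [0, 0, 0], "turn": [0, 0, 0], "fingers": 1}
  ]
}}

```text
clock: 6.95
eef_pos: [414.5, -205.5, 186.9]
tcp_rot: [3.141, -0.003, 3.071]
contact_force: [-0.0, -0.6, -0.2]
opening: -0.003
grasp_force: 0.0
```

>>> {"api": "play_rows", "payload": {
  "rows": [
    {"dp": [0, 0, 0], "turn": [0, 0, 0], "fingers": 1},
    {"dp": [0, 0, 0], "turn": [0, 0, 0], "fingers": 1},
    {"dp": [0, 0, 0], "turn": [0, 0, 0], "fingers": 1}
  ]
}}

```text
clock: 7.2
eef_pos: [420.0, -206.6, 187.1]
tcp_rot: [-3.141, 0.001, 3.072]
contact_force: [-0.9, 0.3, 0.6]
opening: 0.001
grasp_force: 0.0
```

```bash
python3 - <<'E'
from rig import r
from h import *
f=r.grab_frame("scene");g=r.grab_frame("side")
print(blobs(g,(265,150,380,245),190,25),blobs(f,(260,150,450,300),190))
a=cv2.resize(f['pixels'][165:305,255:455],None,fx=2,fy=2,interpolation=2);b=cv2.resize(g['pixels'][115:255,260:440],None,fx=2,fy=2,interpolation=2)
cv2.imwrite("pics/p4.png",np.hstack([a,b])[:,:,::-1])
E
```

```text
[([331.7, 163.8], 31), ([341.3, 199.4], 31), ([301.1, 220.4], 43)] [([292.2, 184.0], 234), ([317.3, 208.3], 277), ([343.8, 238.2], 265), ([396.8, 254.5], 1086)]
```

View pics/p4.png

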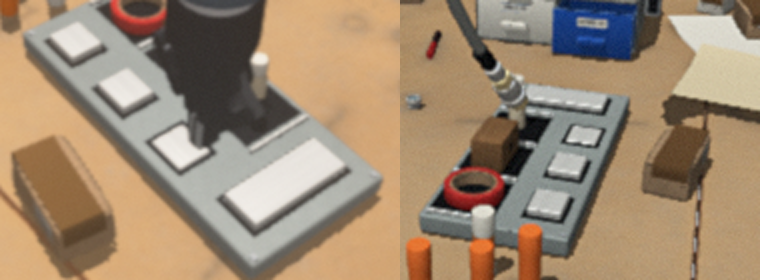

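The right key is down, the send key is back up at its original pixel position (396.8,254.5), and the samples and carton are undisturbed. The arm is clear.

```bash
python3 -c "
from rig import r
print(r.sign_off())"
```

```text
the job is handed in; nothing more can be done
None
```

I pressed the right key, directly in front of the bottle, and it stayed down; then I pressed the send key, which sprang back, withdrew the arm clear of everything and handed the job in, though no verdict came back.

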